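# Start the burner and point out the plain medal

### The job

Set up the wood-burning bench for the next pupil: press the green start button on top of the orange power unit all the way down with the fingertips and let it come back up, then show which medal is to be burnt next by pointing straight down at the middle of the only medal that is still plain, the fingertips two or three centimetres above it and not touching it. Keep pointing for at least two seconds and finish with the arm still holding there over it. Do not touch, move or pick up the medals, the eraser or the pen rest.

Things in the scene. Friction and masses are not known exactly. Their poses are not given: they have to be found in the camera images.
- start_top (a point): centre of the top face of the green push button (34 mm across) in a black housing, on top of the orange power unit (a box 120 x 100 mm and 67 mm high, black foot, fixed to the bench). It is pressed straight down; point z is up; the point moves with the button
- start (a joint): travel of the green button in m: 0 is up, 0.006 is fully down; a spring pushes it back up when let go; fully down takes about 5 N
- mat: dark green cutting mat, 240 x 320 mm, 3 mm thick, fixed to the bench; origin at the centre of its underside
- medal_plain: light wooden disc, 66 mm across, 8 mm thick, lying loose and flat on the green mat; origin at the centre of its underside, z up; its top face is bare wood, with no pattern: this is the one to point at
- medal_ringed: light wooden disc, 66 mm across, 8 mm thick, lying loose and flat on the green mat; origin at the centre of its underside, z up; a dark burnt ring with a dot in its middle on the top face
- medal_crossed: light wooden disc, 66 mm across, 8 mm thick, lying loose and flat on the green mat; origin at the centre of its underside, z up; a dark burnt cross of two bars on the top face
- medal_starred: light wooden disc, 66 mm across, 8 mm thick, lying loose and flat on the green mat; origin at the centre of its underside, z up; a dark burnt star of three crossing bars on the top face
- eraser: small white eraser in a blue sleeve, 46 x 20 x 14 mm, loose on the middle of the mat; origin under its centre (within 2 mm), long side along its x
- pen_rest: black block 50 x 70 mm with an orange pen (16 mm thick, 110 mm long with its steel tip, along the block's y) lying fixed in its notch, 46 mm high in all, loose on the bench beyond the power unit; origin at the centre of the block's underside
Mind the look-alikes: they are no part of the job. What is shaped like the part that bears start_top but turquoise or yellow is not meant. What is shaped like the medal_plain but purple is not meant.

How it is judged:
By the outcome, as a careful person would: the job done as asked, in the order asked, and still so for the second after the job is handed in, while the arm keeps its last pose, push and grip.
It also fails if it takes over 35 s, if anything falls off the work surface, if the arm or the gripper's body presses on something with over 40 N, if the wrist force passes 120 N, or if a joint passes its speed limit or range.

### The arm

A 6-joint arm with a two-finger parallel gripper is mounted at the origin on the work surface. World frame = base frame: x ahead of the robot, y to its left, z up, the work surface at z = 0. Lengths are in m, angles in rad, forces in N, time in s.
With the tool pointing down it reaches from about 0.35 to 0.975 m from the base axis. Payload 4.9 kg.
Tool frame: the origin (TCP) lies between the finger pads, 19 mm behind the fingertips; this is the grasp point; z points along the fingers, y is the line along which they close (so a half turn about z gives the same grasp; the last joint's range is limited). The gripper opens to 85 mm and grips with 20 to 120 N. Pads are 22 mm wide; open, the fingers measure 114 mm over their backs; the gripper's body (76 mm by 85 mm) begins 54 mm behind the grasp point. The pads swing forward as they close: fully open they stand 13 mm farther back than shut.
Start: joints at [-1.294, 0.053, 1.613, -0, 1.476, -0.119], TCP at [0.241, -0.577, 0.25] pointing down, gripper open.
Joint ranges: [-3.01, 3.01], [-1.01, 2.22], [0.06, 2.58], [-1.02, 4.17], [0.09, 2.62], [-3.14, 3.14]. Speed limits (rad/s): [2.57, 2.57, 3.14, 3.14, 3.14, 3.14].

### API

Orientations are given as a rotation vector (axis times angle).
In Python, from station import ctrl gives the robot as it stands. The module is installed in compiled form; this text tells all that it offers.
- The arm moves only by the tool jog_arm, never from a script. Its argument "deltas" is a list of rows, each a list of 3 entries, a list of its own where there are three numbers: the closure, from -1 (fully open) to 1 (shut), then the shift along the world's x, y, z scaled (see below), then the turn, a rotation vector about the world's x, y, z scaled (see below). A call has 1 to 12 rows; each row is the pose to reach, as a shift and turn from the pose commanded when the call began, turning the shorter way round; what a row does not reach only later rows make up. The controller multiplies each number of a shift by 0.4 m and each number of a turn by 180 degrees. A row lasts 1/12 s, in which the tool goes at most 41.7 mm and 7.16 degrees, less where a joint would pass 70% of its speed; a pose out of reach is approached as far as the arm can. A call with a number of a shift or a turn outside -1 to 1 is refused whole. A call with a gripper value outside its range is refused whole. The fingers move at their own pace and stop on an object; "squeeze" is the grip in N (left out, the last holds). Time passes only in rows, so rows that repeat a pose let the fingers close. It gives the time, the measured TCP pose, the force, the opening and the grip force at its end, in the units of the state.
- ctrl.get_obs(): the state, without advancing time (a new reading comes with each control period).
- ctrl.get_image(name): name is "scene" or "top" or "wrist"; returns the picture (420x560x3 uint8, red, green, blue); there is no depth.
- ctrl.get_calibration(name): a dict with "K" (3x3 intrinsics, pixels), "dist_coeffs" ([k1, k2, p1, p2, k3] as OpenCV has them; the pictures are not rectified), "extrinsics" (4x4, takes a point from world to camera coordinates). Camera axes: x right, y down, z forward; pixel columns grow to the right and rows downward; lengths in m; the calibration is good to about 2 mm. A picture is of the moment at which its call begins: read the wrist's pose just before it. get_calibration takes no time and is no camera call; for the wrist camera it gives the pose at the moment of the call.
- ctrl.finish_job(): hands the job in; it is judged then, once.
The state is a dict: "t": time; "q": joint angles; "dq": joint speeds; "effort": joint torques, N m; "tool_pos": TCP position; "tool_rot": TCP orientation; "contact_force": force on the tool from outside, world axes, zero at the start; "wrist_torque": the same for the moment, N m; "opening": finger opening in m; "grip_force": force on a finger pad.
Only numpy, scipy, OpenCV 4.12 (cv2) and the standard library are available. Lean on these libraries where they do the work, as an engineer would, in place of code of your own. Each camera call takes 0.05 s, during which the arm holds its last target. There are 200 camera calls.

## Working session

There is one attempt and no reset: what is moved stays moved. The work goes in short steps, Python scripts to look and compute and a tool call to move; the robot and the scene stay as the last step left them, time stands still between calls to the robot, and variables do not carry over. Pictures are saved under pics/ and viewed, at most 10 in all, crops included, and the job is handed in when it is done.

Besides the shell and the picture viewer there is one more tool, called after "Emit:" in YAML: its name, and indented under it one key for each argument. jog_arm: Moves the arm, as the interface text tells. Its arguments: {"type":"object","properties":{"deltas":{"type":"array","items":{"type":"array"}},"squeeze":{"type":"number"}},"required":["deltas"]}

```bash
mkdir -p pics
cat > h.py <<'E'
import numpy as np, cv2
from station import ctrl
def save(name,f):
    im=ctrl.get_image(name); cv2.imwrite(f'pics/{f}.png',im[:,:,::-1]); return im
def ray(name,px,z):
    c=ctrl.get_calibration(name); K=np.array(c["K"]);E=np.array(c["extrinsics"])
    u=cv2.undistortPoints(np.array([[px]],float),K,np.array(c["dist_coeffs"]))[0,0]
    R,t=E[:3,:3],E[:3,3]; o=-R.T@t; d=R.T@np.array([u[0],u[1],1])
    return o+d*(z-o[2])/d[2]
E
python3 - <<'E'
from h import *
a=save("top","top1"); b=save("scene","scene1")
o=ctrl.get_obs(); print(o["t"],o["tool_pos"],o["tool_rot"],o["opening"])
E
```

```text
0.1 [ 0.24080127 -0.57618311  0.24886171] [-3.07844956e+00 -6.17269153e-01  2.31180206e-04] 0.08535217158619579
```

View pics/top1.png

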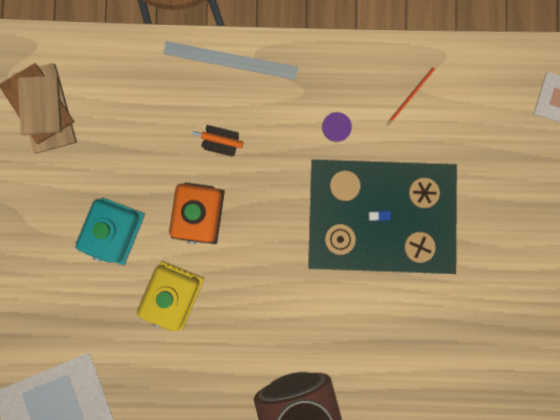

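View pics/scene1.png

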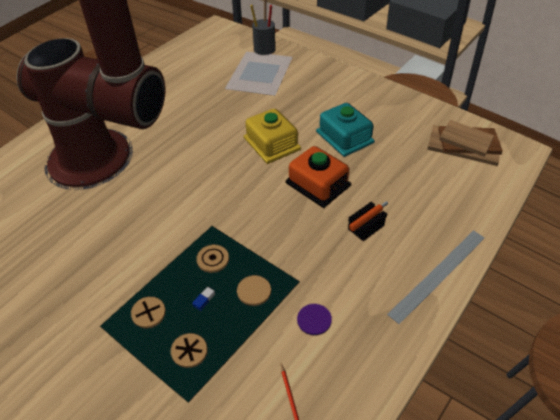

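Top view: power units with green buttons are orange (193,212), turquoise (102,230) and yellow (165,299). The orange one is meant. Discs: bare wood (345,186), ring (340,239), cross (420,247), star (424,192), purple off the mat (337,127). The bare one at (345,186) is meant. I'll confirm both in a crop.

Run:
```python
from h import *
a=cv2.imread('pics/top1.png'); b=cv2.imread('pics/scene1.png')
f=lambda im,x,y,w,h:cv2.resize(im[y:y+h,x:x+w],(400,300),interpolation=cv2.INTER_CUBIC)
cv2.imwrite('pics/crop.png',np.vstack([np.hstack([f(a,160,175,80,60),f(a,305,150,80,60)]),np.hstack([f(b,280,140,80,60),f(b,215,260,80,60)])]))
```

```text
(no output)
```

View pics/crop.png

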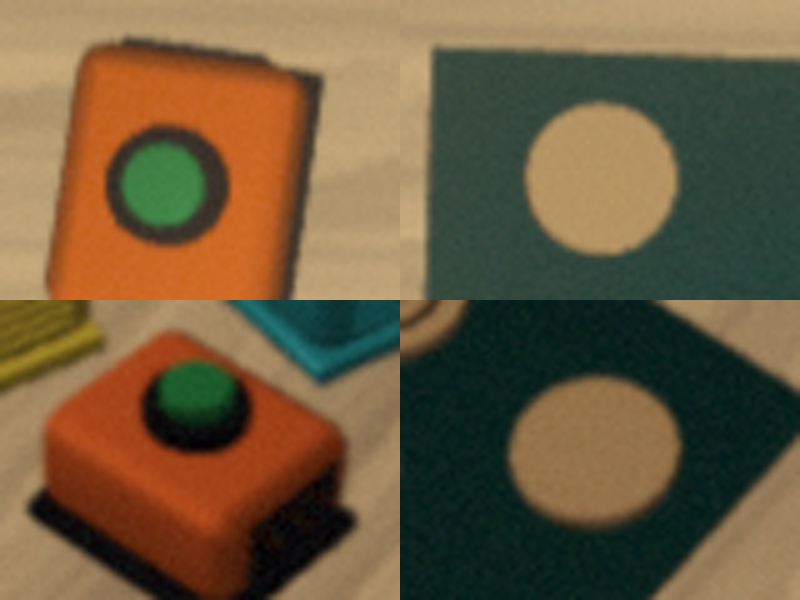

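The crop confirms it: the green button sits in a black housing on the orange unit, top px (192.2,211.4) and scene px about (319.2,156). The bare wooden disc has no pattern, top px (345,185.4) and scene px (253.6,289).

Run:
```python
from h import *
for z in (.07,.075,.08,.085,.09,.095,.1): print(z,ray("top",(192.2,211.4),z).round(4),ray("scene",(319.2,156),z).round(4))
print(ray("top",(345,185.4),.011).round(4),ray("scene",(253.6,289),.011).round(4))
for p in ((311,160),(457,164),(456,273),(308,269)): print(ray("top",p,.003).round(3))
c=ctrl.get_obs(); print(c["q"],cv2.Rodrigues(c["tool_rot"])[0].round(3))
```

```text
0.07 [0.5276 0.2659 0.07  ] [0.5164 0.2804 0.07  ]
0.075 [0.5273 0.2651 0.075 ] [0.5194 0.2758 0.075 ]
0.08 [0.527  0.2644 0.08  ] [0.5223 0.2711 0.08  ]
0.085 [0.5267 0.2636 0.085 ] [0.5253 0.2664 0.085 ]
0.09 [0.5264 0.2629 0.09  ] [0.5282 0.2618 0.09  ]
0.095 [0.5262 0.2621 0.095 ] [0.5312 0.2571 0.095 ]
0.1 [0.5259 0.2614 0.1   ] [0.5341 0.2524 0.1   ]
[ 0.5943 -0.0554  0.011 ] [ 0.5953 -0.056   0.011 ]
[0.65  0.019 0.003]
[ 0.647 -0.302  0.003]
[ 0.41  -0.297  0.003]
[0.412 0.022 0.003]
[-1.29403441e+00  5.33317416e-02  1.61415476e+00  3.54335981e-07
  1.47597962e+00 -1.19015679e-01] [[ 0.923  0.386 -0.001]
 [ 0.386 -0.923  0.002]
 [ 0.    -0.002 -1.   ]]
```

Emit:
jog_arm:
  deltas:
    - [1,[0.5,1,0],[0,0,0]]
    - [1,[0.5,1,0],[0,0,0]]
    - [1,[0.5,1,0],[0,0,0]]
    - [1,[0.5,1,0],[0,0,0]]
    - [1,[0.5,1,0],[0,0,0]]
    - [1,[0.5,1,0],[0,0,0]]
    - [1,[0.5,1,0],[0,0,0]]
    - [1,[0.5,1,0],[0,0,0]]
    - [1,[0.5,1,0],[0,0,0]]
    - [1,[0.5,1,0],[0,0,0]]
    - [1,[0.5,1,0],[0,0,0]]
    - [1,[0.5,1,0],[0,0,0]]
  squeeze: 20

```text
t: 1.1
tool_pos: [0.4423, -0.1721, 0.2496]
tool_rot: [-3.076, -0.627, -0.001]
contact_force: [-0.1, -0.6, -0.2]
opening: 0.0006
grip_force: 0.0
```

Emit:
jog_arm:
  deltas:
    - [1,[0.21,1,-0.1],[0,0,0]]
    - [1,[0.21,1,-0.1],[0,0,0]]
    - [1,[0.21,1,-0.1],[0,0,0]]
    - [1,[0.21,1,-0.1],[0,0,0]]
    - [1,[0.21,1,-0.1],[0,0,0]]
    - [1,[0.21,1,-0.1],[0,0,0]]
    - [1,[0.21,1,-0.1],[0,0,0]]
    - [1,[0.21,1,-0.1],[0,0,0]]
    - [1,[0.21,1,-0.1],[0,0,0]]
    - [1,[0.21,1,-0.1],[0,0,0]]
    - [1,[0.21,1,-0.1],[0,0,0]]
    - [1,[0.21,1,-0.1],[0,0,0]]

```text
t: 2.1
tool_pos: [0.5246, 0.2244, 0.2089]
tool_rot: [3.079, 0.622, -0.003]
contact_force: [-1.0, -0.8, 0.1]
opening: -0.0003
grip_force: 0.0
```

Emit:
jog_arm:
  deltas:
    - [1,[0,0.1,-0.1],[0,0,0]]
    - [1,[0,0.1,-0.1],[0,0,0]]
    - [1,[0,0.1,-0.1],[0,0,0]]
    - [1,[0,0.1,-0.1],[0,0,0]]
    - [1,[0,0.1,-0.1],[0,0,0]]
    - [1,[0,0.1,-0.1],[0,0,0]]

```text
t: 2.6
tool_pos: [0.5259, 0.2623, 0.1716]
tool_rot: [3.081, 0.615, 0.004]
contact_force: [0.1, 0.2, 0.5]
opening: -0.0002
grip_force: 0.0
```

Run:
```python
from h import *
save("wrist","w1")
o=ctrl.get_obs(); print(o["t"],o["tool_pos"],o["contact_force"])
print(ray("top",(0,0),0).round(2),np.linalg.inv(ctrl.get_calibration("wrist")["extrinsics"])[:3,3])
```

```text
2.65 [0.52585974 0.26247373 0.17160382] [ 1.12008902 -0.15386773  0.23971848]
[0.99 0.71 0.  ] [0.59090782 0.29058094 0.29505046]
```

View pics/w1.png

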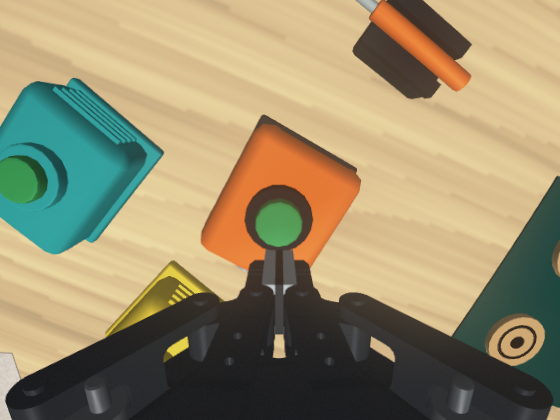

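The wrist view shows the green button of the orange unit at about (278,223), with the shut fingertips just below it at about (280,252), still about 6 cm above it.

Run:
```python
from h import *
for z in (.085,.088,.092): print(ray("wrist",(278,224),z).round(4))
```

```text
[0.5274 0.2645 0.085 ]
[0.5283 0.2649 0.088 ]
[0.5295 0.2654 0.092 ]
```

Emit:
jog_arm:
  deltas:
    - [1,[0.003,0.003,-0.08],[0,0,0]]
    - [1,[0.003,0.003,-0.12],[0,0,0]]
    - [1,[0.003,0.003,-0.14],[0,0,0]]
    - [1,[0.003,0.003,-0.15],[0,0,0]]
    - [1,[0.003,0.003,-0.15],[0,0,0]]

```text
t: 3.07
tool_pos: [0.5262, 0.2641, 0.1099]
tool_rot: [3.08, 0.617, -0.001]
contact_force: [0.6, -0.4, 0.9]
opening: -0.0002
grip_force: 0.0
```

Emit:
jog_arm:
  deltas:
    - [1,[0,0,-0.006],[0,0,0]]
    - [1,[0,0,-0.012],[0,0,0]]
    - [1,[0,0,-0.012],[0,0,0]]
    - [1,[0,0,-0.012],[0,0,0]]

```text
t: 3.4
tool_pos: [0.5272, 0.2648, 0.1066]
tool_rot: [-3.08, -0.618, -0.005]
contact_force: [1.3, 0.3, 2.1]
opening: 0.0001
grip_force: 1.0
```

Emit:
jog_arm:
  deltas:
    - [1,[0,0,-0.005],[0,0,0]]
    - [1,[0,0,-0.01],[0,0,0]]
    - [1,[0,0,-0.01],[0,0,0]]

```text
t: 3.65
tool_pos: [0.5272, 0.2648, 0.102]
tool_rot: [-3.08, -0.618, -0.004]
contact_force: [1.9, -0.5, 4.5]
opening: -0.0001
grip_force: 2.3
```

Emit:
jog_arm:
  deltas:
    - [1,[0,0,-0.004],[0,0,0]]
    - [1,[0,0,-0.004],[0,0,0]]
    - [1,[0,0,-0.004],[0,0,0]]

```text
t: 3.9
tool_pos: [0.5273, 0.2648, 0.1017]
tool_rot: [-3.08, -0.618, -0.004]
contact_force: [-0.9, -1.5, 9.3]
opening: -0.0003
grip_force: 4.8
```

Emit:
jog_arm:
  deltas:
    - [1,[0,0,-0.003],[0,0,0]]
    - [1,[0,0,-0.003],[0,0,0]]
    - [1,[0,0,-0.003],[0,0,0]]

```text
t: 4.15
tool_pos: [0.5273, 0.2649, 0.1016]
tool_rot: [3.08, 0.618, 0.003]
contact_force: [-3.6, -2.7, 14.5]
opening: -0.0001
grip_force: 7.4
```

The button is fully down: the force rises to 14.5 N with no further travel. Lifting off.

Emit:
jog_arm:
  deltas:
    - [1,[0,0,0.02],[0,0,0]]
    - [1,[0,0,0.06],[0,0,0]]
    - [1,[0,0,0.15],[0,0,0]]
    - [1,[0,0,0.25],[0,0,0]]
    - [1,[0,0,0.25],[0,0,0]]
    - [1,[0,0,0.25],[0,0,0]]
    - [1,[0,0,0.25],[0,0,0]]

```text
t: 4.73
tool_pos: [0.5254, 0.2644, 0.1974]
tool_rot: [3.08, 0.618, -0.003]
contact_force: [-1.3, -0.3, -0.5]
opening: 0.0001
grip_force: 0.0
```

Emit:
jog_arm:
  deltas:
    - [1,[0.17,-0.8,0],[0,0,0]]
    - [1,[0.17,-0.8,0],[0,0,0]]
    - [1,[0.17,-0.8,0],[0,0,0]]
    - [1,[0.17,-0.8,0],[0,0,0]]
    - [1,[0.17,-0.8,0],[0,0,0]]
    - [1,[0.17,-0.8,0],[0,0,0]]
    - [1,[0.17,-0.8,0],[0,0,0]]
    - [1,[0.17,-0.8,0],[0,0,0]]
    - [1,[0.17,-0.8,0],[0,0,0]]
    - [1,[0.17,-0.8,0],[0,0,0]]
    - [1,[0.17,-0.8,0],[0,0,0]]
    - [1,[0.17,-0.8,0],[0,0,0]]

```text
t: 5.73
tool_pos: [0.5932, -0.0542, 0.1968]
tool_rot: [-3.078, -0.619, 0.004]
contact_force: [-0.4, -0.5, -0.5]
opening: 0.0004
grip_force: 0.0
```

Run:
```python
from h import *
o=ctrl.get_obs(); im=save("wrist","w2"); save("scene","scene2")
print(o["t"],o["tool_pos"],o["contact_force"])
```

```text
5.7333 [ 0.5932311  -0.05419287  0.19680509] [-0.41764527 -0.52030378 -0.48152305]
```

View pics/w2.png

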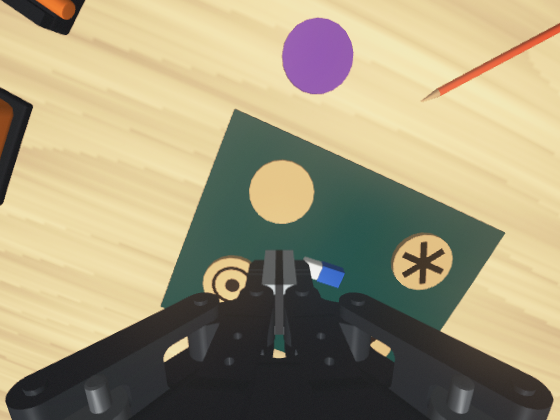

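The wrist view shows the plain medal centred at (281.5,192), just beyond the fingertips. The ringed medal is at (231,285) and the starred one at (423,262).

Run:
```python
from h import *
print(ray("wrist",(281.5,192),.011).round(4))
```

```text
[ 0.597  -0.0546  0.011 ]
```

Emit:
jog_arm:
  deltas:
    - [1,[0.006,-0.003,-0.1],[0,0,0]]
    - [1,[0.006,-0.003,-0.2],[0,0,0]]
    - [1,[0.006,-0.003,-0.28],[0,0,0]]
    - [1,[0.006,-0.003,-0.33],[0,0,0]]
    - [1,[0.006,-0.003,-0.35],[0,0,0]]
    - [1,[0.006,-0.003,-0.355],[0,0,0]]
    - [1,[0.006,-0.003,-0.355],[0,0,0]]
    - [1,[0.006,-0.003,-0.355],[0,0,0]]
    - [1,[0.006,-0.003,-0.355],[0,0,0]]

```text
t: 6.58
tool_pos: [0.5983, -0.0568, 0.0589]
tool_rot: [3.079, 0.618, 0.006]
contact_force: [-0.9, -1.3, -0.4]
opening: 0.0001
grip_force: 0.0
```

Emit:
jog_arm:
  deltas:
    - [1,[0,0,0],[0,0,0]]
    - [1,[0,0,0],[0,0,0]]
    - [1,[0,0,0],[0,0,0]]
    - [1,[0,0,0],[0,0,0]]
    - [1,[0,0,0],[0,0,0]]
    - [1,[0,0,0],[0,0,0]]
    - [1,[0,0,0],[0,0,0]]
    - [1,[0,0,0],[0,0,0]]
    - [1,[0,0,0],[0,0,0]]
    - [1,[0,0,0],[0,0,0]]
    - [1,[0,0,0],[0,0,0]]
    - [1,[0,0,0],[0,0,0]]

```text
t: 7.58
tool_pos: [0.5966, -0.0567, 0.0564]
tool_rot: [3.08, 0.618, -0.0]
contact_force: [0.5, -0.1, 0.1]
opening: -0.0001
grip_force: 0.0
```

Run:
```python
from h import *
o=ctrl.get_obs(); im=save("scene","s3")
print(o["t"],o["tool_pos"],cv2.Rodrigues(o["tool_rot"])[0][:,2])
f=lambda x,y:cv2.resize(im[y:y+150,x:x+200,::-1],(400,300),interpolation=cv2.INTER_CUBIC)
cv2.imwrite('pics/c3.png',np.hstack([f(220,90),f(150,210)]))
```

```text
7.5833 [ 0.59656216 -0.05667543  0.05638968] [-1.20708357e-05 -1.68435831e-05 -1.00000000e+00]
```

View pics/c3.png

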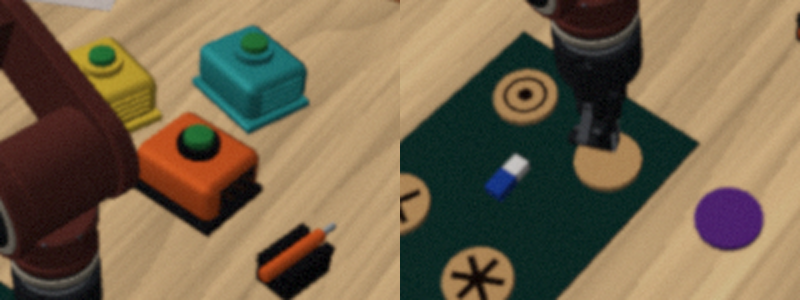

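The crop shows the button up again and the fingertips hovering over the plain medal, about 26 mm above it and within 2 mm of its middle. Everything else is unmoved. Now I'll hold.

Emit:
jog_arm:
  deltas:
    - [1,[-0.002,0.003,0],[0,0,0]]
    - [1,[-0.002,0.003,0],[0,0,0]]
    - [1,[-0.002,0.003,0],[0,0,0]]
    - [1,[-0.002,0.003,0],[0,0,0]]
    - [1,[-0.002,0.003,0],[0,0,0]]
    - [1,[-0.002,0.003,0],[0,0,0]]
    - [1,[-0.002,0.003,0],[0,0,0]]
    - [1,[-0.002,0.003,0],[0,0,0]]
    - [1,[-0.002,0.003,0],[0,0,0]]
    - [1,[-0.002,0.003,0],[0,0,0]]
    - [1,[-0.002,0.003,0],[0,0,0]]
    - [1,[-0.002,0.003,0],[0,0,0]]

```text
t: 8.63
tool_pos: [0.5958, -0.0555, 0.0564]
tool_rot: [-3.08, -0.618, 0.0]
contact_force: [0.1, 0.8, -0.6]
opening: 0.0003
grip_force: 0.0
```

Emit:
jog_arm:
  deltas:
    - [1,[0,0,0],[0,0,0]]
    - [1,[0,0,0],[0,0,0]]
    - [1,[0,0,0],[0,0,0]]
    - [1,[0,0,0],[0,0,0]]
    - [1,[0,0,0],[0,0,0]]
    - [1,[0,0,0],[0,0,0]]
    - [1,[0,0,0],[0,0,0]]
    - [1,[0,0,0],[0,0,0]]
    - [1,[0,0,0],[0,0,0]]
    - [1,[0,0,0],[0,0,0]]
    - [1,[0,0,0],[0,0,0]]
    - [1,[0,0,0],[0,0,0]]

```text
t: 9.63
tool_pos: [0.5958, -0.0554, 0.0564]
tool_rot: [-3.08, -0.618, -0.0]
contact_force: [-1.9, 0.1, -0.7]
opening: -0.0003
grip_force: 0.0
```

Emit:
jog_arm:
  deltas:
    - [1,[0,0,0],[0,0,0]]
    - [1,[0,0,0],[0,0,0]]
    - [1,[0,0,0],[0,0,0]]
    - [1,[0,0,0],[0,0,0]]
    - [1,[0,0,0],[0,0,0]]
    - [1,[0,0,0],[0,0,0]]
    - [1,[0,0,0],[0,0,0]]
    - [1,[0,0,0],[0,0,0]]
    - [1,[0,0,0],[0,0,0]]
    - [1,[0,0,0],[0,0,0]]
    - [1,[0,0,0],[0,0,0]]
    - [1,[0,0,0],[0,0,0]]

```text
t: 10.63
tool_pos: [0.5958, -0.0555, 0.0564]
tool_rot: [-3.08, -0.618, 0.0]
contact_force: [-0.3, 0.2, 0.7]
opening: 0.0002
grip_force: 0.0
```

```bash
python3 -c "
from h import *
o=ctrl.get_obs(); print(o['t'],o['tool_pos']); print(ctrl.finish_job())"
```

```text
10.6333 [ 0.59576049 -0.05547367  0.05640555]
the job is handed in; nothing more can be done
None
```

I pressed the orange unit's green button fully down and let it spring back up. The arm then held for over 3 s with its fingertips about 26 mm above the middle of the plain medal, and the job was handed in at 10.6 s; no verdict was returned.

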